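# Seat the module on its test base and plug in the red probe

### The arm

A 6-joint arm with a two-finger parallel gripper is mounted at the origin on the work surface. World frame = base frame: x ahead of the robot, y to its left, z up, the work surface at z = 0. Lengths are in mm, angles in rad, forces in N, time in s.
With the tool pointing down it reaches from about 350 to 975 mm from the base axis. Payload 7.1 kg.
Tool frame: the origin (TCP) lies at the very end of the fingers, on their centre line; the grasp point (between the pads) lies 19 mm behind it; z points along the fingers, y is the line along which they close (so a half turn about z gives the same grasp; the last joint's range is limited). The gripper opens to 88 mm and grips with 3 to 60 N. Pads are 20 mm wide; open, the fingers measure 115 mm over their backs; the gripper's body (75 mm by 178 mm) begins 61 mm behind the grasp point.
Start: joints at [1.239, 0.423, 1.63, -0, 1.089, -0.019], TCP at [192.296, 594.666, 222.675] pointing down, gripper open.
Joint ranges: [-3, 3], [-0.9, 2.11], [0.09, 2.58], [-1.31, 4.45], [0.11, 2.69], [-2.54, 2.54]. Speed limits (rad/s): [2.39, 2.39, 3.01, 3.14, 3.14, 3.14].

### API

Orientations are given as a rotation vector (axis times angle).
In Python, from workcell import ctrl, optics gives the robot as it stands.
- The arm moves only by the shell command python3 -m jog 'ROWS'. ROWS is JSON, a list of rows, each a list of 7 numbers: the shift along the tool's x, y, z in units of 40 mm (1.0 is 40 mm), then the turn, a rotation vector about the tool's x, y, z in units of 6 degrees (1.0 is 6 degrees), then the opening, from 0 (shut) to 1 (fully open). A call has 1 to 20 rows; each row shifts and turns the commanded pose from where the row before left it, along the tool's axes as they then stand; what a row does not reach is not made up. A row lasts 1/10 s, in which the tool goes at most 50 mm and 8.59 degrees, less where a joint would pass 70% of its speed; a pose out of reach is approached as far as the arm can. A call is refused whole if a number of a shift passes 1 or a number of a turn 1, either way. A call with a gripper value outside its range is refused whole. The fingers move at their own pace and stop on an object; the grip force is fixed at half the most. Time passes only in rows, so rows that do not move let the fingers close. It gives the time, the measured TCP pose, the force, the opening and the grip force at its end, in the units of the state.
- ctrl.get_obs(): the state, without advancing time (a new reading comes with each control period).
- optics.get_image(name): name is "scene" or "side" or "wrist"; returns the picture (480x640x3 uint8, red, green, blue); there is no depth.
- optics.camera_model(name): a dict with "fov_y" (degrees; the focal length in pixels is half the picture's height over the tangent of half this angle, whatever the lens; pixels are square), "cx", "cy" (the principal point, pixels), "view" (4x4, takes a point from world to camera coordinates); the wrist camera has in their place "hand_eye" (4x4, takes a point from camera to tool coordinates, whose origin is the TCP and whose axes are the flange's). Camera axes: x right, y up, looking along -z (the intrinsics and any distortion apply to the point x, -y, -z); pixel columns grow to the right and rows downward; lengths in mm; the calibration is good to about 2 mm. A picture is of the moment at which its call begins: read the wrist's pose just before it. camera_model takes no time and is no camera call.
- ctrl.close_job(): hands the job in; it is judged then, once.
Trained networks look in the newest picture that a camera, given by its name, has taken for a name from the list of things; names that differ only in an ending like _2 or _b are one class to them, and where a whole thing is asked for, a point or a joint stands for the part that bears it (a point fixed in the world has none). Each returns a list of dicts, best first, with "conf" (0 to 1); they miss things now and then, are a little off and sometimes report something else, mostly with a low value. They report only what shows in the picture. A call takes as long as a camera call. They do not tell look-alikes from the thing itself.
- optics.masks_of(target, camera): "pixels" (480x640 bool, what is visible of it) and "extent" ([centre column, centre row, width, height] in pixels, round what is visible of it).
The state is a dict: "t": time; "qpos": joint angles; "qvel": joint speeds; "joint_torque": joint torques, N m; "ee_pos": TCP position; "orientation": TCP orientation; "ft_force": force on the tool from outside, world axes, zero at the start; "moment": the same for the moment, N m; "width": finger opening in mm; "grasp_force": force on a finger pad.
Only numpy, scipy, OpenCV 4.12 (cv2) and the standard library are available. Lean on these libraries where they do the work, as an engineer would, in place of code of your own. Each camera call takes 0.05 s, during which the arm holds its last target. There are 200 camera calls.

### The job

Set the yellow module onto the two alignment pegs of the dark grey test base, lowering it gently until it sits flat, fully home. Then take the red probe from its rack and insert its pin into the module's red terminal, fully home, and leave it standing there. Leave the other probes and everything else on the bench where they are.

Things in the scene. Friction and masses are not known exactly. Their poses are not given: they have to be found in the camera images.
- module: loose yellow module, 0.2-0.45 kg: plate 90 (x) x 130 (y) x 14 mm, flat on a 3 mm blue mat; origin: centre of underside. To grip: aluminium heat sink in its middle, 24 (x) x 44 (y), 14 to 54 mm up. Peg holes right through: 14.4 mm wide at (+30, +40), 10.4 mm at (-30, -40) mm. Terminal blocks 24 mm square, tops 42 mm up, opening on top: red at (+28, -44), black at (-28, +44) mm
- base: dark grey test base, fixed on the mat, 110 (x) x 150 (y) x 30 mm; origin at the centre of its underside, z up. Two brass pegs 20 mm high stand on its top, their last 8 mm tapered: 12 mm thick at (+30, +40) mm and 8 mm thick at (-30, -40) mm. The module fits one way only: its axes along the base's. Base and module are each turned by up to 0.5 rad
- base_seat (a point): centre of the top face of the test base, 30 mm above its underside: the module's origin comes here when seated; axes as the base
- red_terminal (a point): centre of the mouth of the red terminal's opening, in the top of the red block on the module, axes as the module. Opening 8.5 mm wide with a 2 mm chamfer, 25 mm deep along -z
- rack: grey probe rack, fixed, 50 (x) x 180 (y) x 40 mm block on the mat; origin at the centre of its underside. Three openings 8.5 mm wide and 26 mm deep in its top, at y = -60, 0 and +60 mm; the three probes stand in them in any order
- probe_red: loose cordless probe with a red handle, 45 g, upright in the rack. Origin on its axis at the shoulder (underside of the collar), z up. Below it a steel pin 6 mm thick, 22 mm long, with tapered tip; above it a collar 24 mm wide, 4 mm high, then a round handle 16 mm thick up to 74 mm. Fully home, the shoulder rests on the terminal's top
- probe_red_tip (a point): tip of the red probe's pin, 22 mm below its origin; axes as the probe
- probe_black: loose bystander, not needed: black probe in the rack, same shape as the red one
- probe_green: loose bystander, not needed: green probe in the rack, same shape as the red one
- solder_spool: loose bystander, not needed: metal spool, 50 mm wide, 32 mm high, near the robot; origin at its underside
- flux_jar: loose bystander, not needed: amber jar, 48 mm wide, 55 mm high; origin at its underside
- parts_tray: loose bystander, not needed: orange open tray, 90 x 120 x 30 mm, with dividers; origin at its underside
- brush: loose bystander, not needed: yellow-handled brush lying on the mat to the robot's right
- screwdriver: loose bystander, not needed: red-handled screwdriver lying on the mat to the robot's left
- pliers: loose bystander, not needed: green-handled pliers, 200 mm long, 16 mm high, lying on the far edge of the mat
Not all that is in view belongs to the job. Leave any white look-alike of the probe_red alone.

How it is judged (in metres and radians):
On the way, in this order (a step that is already met when the one before it is completed fails the run):
1. the module sits flat and fully home on the pegs of the test base (horizontal distance between module and base_seat below 0.004 m and z of module in the frame of base_seat between -0.003 and 0.003 m and angle between module's own z axis and vertical below 0.05 rad and angle between the x axis of module and the x axis of base, either way round below 0.08 rad), for 0.3 s.
2. the red probe's pin is fully home in the red terminal (all of step 1 and z of probe_red_tip in the frame of red_terminal below -0.018 m and horizontal distance between probe_red_tip and red_terminal below 0.004 m and angle between probe_red's own z axis and vertical below 0.12 rad), for 0.2 s.
At the end, for the whole second after the job is handed in: Module seated on the base (within 4 mm sideways, 3 mm in height, tilt under 0.05 rad, axes within 0.08 rad of the base's); red probe in the red terminal, tip at least 18 mm below the mouth, within 4 mm of its centre, tilt under 0.12 rad; both at rest (under 0.02 m/s) (all of step 2 and linear speed of each of module, probe_red below 0.02 m/s); the robot touches nothing.
It fails at once if the module drops onto the base (faster than 0.5 m/s within 30 mm above and 20 mm sideways of its seat) (horizontal distance between module and base_seat below 0.02 m and z of module in the frame of base_seat below 0.03 m and linear speed of module above 0.5 m/s).
It fails at once if another probe or any bystander is moved by more than 30 mm (distance of any of probe_black, probe_green, solder_spool, flux_jar, parts_tray, brush, screwdriver, pliers from where it was at the start of the episode above 0.03 m).
It also fails if it takes over 58 s, if anything falls off the work surface, if the arm or the gripper's body presses on something with over 40 N, if the wrist force passes 120 N, or if a joint passes its speed limit or range.

## Working session

There is one attempt and no reset: what is moved stays moved. The work goes in short steps, Python scripts to look and compute and a shell command to move; the robot and the scene stay as the last step left them, time stands still between calls to the robot, and variables do not carry over. Pictures are saved under pics/ and viewed, at most 10 in all, crops included, and the job is handed in when it is done.

```bash
ls; mkdir -p pics
python3 - <<'E'
from workcell import ctrl, optics
import cv2, numpy as np
o=ctrl.get_obs(); print(o)
for n in ("scene","side","wrist"):
    im=optics.get_image(n); cv2.imwrite(f"pics/{n}0.png",im[:,:,::-1]); print(n,optics.camera_model(n))
a=[cv2.imread(f"pics/{n}0.png") for n in("scene","side")]
E
```

```text
pics
{'t': 0.0, 'qpos': array([ 1.23899091e+00,  4.23862694e-01,  1.63068447e+00, -1.79373722e-05,
        1.08860530e+00, -1.90293897e-02]), 'qvel': array([-0.00041024,  0.00031809,  0.00134175,  0.00193861,  0.00119468,
       -0.00055051]), 'joint_torque': array([-1.40602944e-03, -5.44621003e+01, -2.73666251e+01,  6.43414166e-02,
        2.28365685e-02, -7.04262538e-05]), 'ee_pos': array([192.12846581, 594.14812421, 221.89022987]), 'orientation': array([-4.89254175e-01, -3.10300127e+00,  2.41670245e-03]), 'ft_force': array([-0.38538154,  0.02045293,  0.81991118]), 'moment': array([-0.05393715,  0.01350097,  0.01195375]), 'grasp_force': 0.0, 'width': 88.01518825230154}
scene {'fov_y': 56.9074697919186, 'cx': 319.7408375520612, 'cy': 244.35508199427346, 'view': array([[-9.05921976e-01,  4.23354073e-01,  8.75801075e-03,
         5.35640591e+02],
       [-2.47709978e-01, -5.46614590e-01,  7.99907655e-01,
         9.84047615e+01],
       [ 3.43431420e-01,  7.22484477e-01,  6.00059197e-01,
        -1.13748725e+03],
       [ 0.00000000e+00,  0.00000000e+00,  0.00000000e+00,
         1.00
[... 191 characters left out ...]
],
       [ 3.53622230e-01,  6.21285521e-01,  6.99253616e-01,
        -2.52772002e+02],
       [-3.30464934e-01, -6.16367197e-01,  7.14761783e-01,
        -1.09519142e+03],
       [ 0.00000000e+00,  0.00000000e+00,  0.00000000e+00,
         1.00000000e+00]])}
wrist {'fov_y': 63.391050451883814, 'cx': 323.5340459724897, 'cy': 239.48244100417972, 'hand_eye': array([[-2.50119875e-04,  9.62087424e-01,  2.72741133e-01,
         7.44361899e+01],
       [ 9.99999489e-01, -2.66188682e-05,  1.01095651e-03,
         4.90893464e-01],
       [ 9.79888607e-04,  2.72741247e-01, -9.62086925e-01,
        -1.61126758e+02],
       [ 0.00000000e+00,  0.00000000e+00,  0.00000000e+00,
         1.00000000e+00]])}
```

View pics/scene0.png

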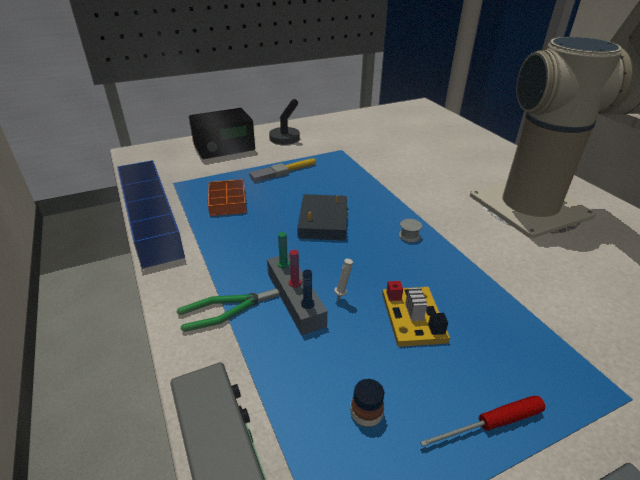

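View pics/side0.png

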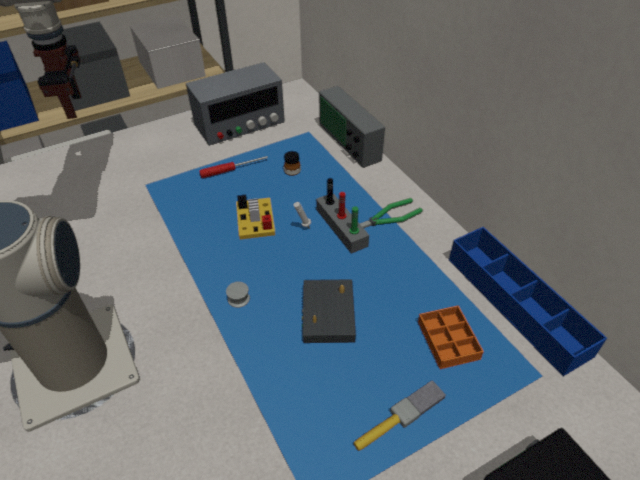

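Scene view: the module is at (415,315), with its red block at (395,290). The base is at (324,217) and the rack at (297,293), holding green (283,250), red (294,268) and black (307,290). Things that could be mistaken for the red probe are the white look-alike at (344,278) and the red screwdriver at (510,412). I choose the red-handled probe in the rack's middle slot, scene (294,268), side (342,205).

```bash
cat > h.py <<'E'
from workcell import ctrl, optics
import cv2, numpy as np
from scipy.optimize import minimize
from scipy.spatial.transform import Rotation as R
def cam(n,obs=None):
    m=optics.camera_model(n); f=240/np.tan(np.radians(m["fov_y"])/2)
    if n=="wrist":
        o=obs or ctrl.get_obs(); T=np.eye(4); T[:3,:3]=R.from_rotvec(o["orientation"]).as_matrix(); T[:3,3]=o["ee_pos"]
        V=np.linalg.inv(T@m["hand_eye"])
    else: V=m["view"]
    return f,m["cx"],m["cy"],V
def proj(c,P):
    f,cx,cy,V=c; q=np.atleast_2d(P)@V[:3,:3].T+V[:3,3]
    return np.c_[cx+f*q[:,0]/-q[:,2], cy-f*q[:,1]/-q[:,2]]
def ray(c,u,v,z):
    f,cx,cy,V=c; Ci=np.linalg.inv(V); d=Ci[:3,:3]@[(u-cx)/f,-(v-cy)/f,-1]; o=Ci[:3,3]
    return o+d*(z-o[2])/d[2]
def box(x,y,z0,z1,sx,sy): return np.array([[x+a*sx/2,y+b*sy/2,z] for a in(-1,1) for b in(-1,1) for z in(z0,z1)])
def cyl(x,y,z0,z1,d): 
    t=np.arange(0,2*np.pi,.3); return np.array([[x+d/2*np.cos(a),y+d/2*np.sin(a),z] for a in t for z in(z0,z1)])
MOD=[box(0,0,0,14,90,130),box(0,0,14,54,24,44),box(28,-44,14,42,24,24),box(-28,44,14,42,24,24)]
BASE=[box(0,0,0,30,110,150),cyl(30,40,30,45,12),cyl(-30,-40,30,45,8)]
RACK=[box(0,0,0,40,50,180)]
PROBE=[cyl(0,0,0,4,24),cyl(0,0,4,74,16)]
def place(pts,p,z):
    c,s=np.cos(p[2]),np.sin(p[2]); return pts@np.array([[c,s,0],[-s,c,0],[0,0,1]])+[p[0],p[1],z]
def sil(c,model,p,z):
    im=np.zeros((480,640),np.uint8)
    for b in model:
        h=cv2.convexHull((proj(c,place(b,p,z))*16).astype(np.float32)).round().astype(np.int32)
        cv2.fillConvexPoly(im,h,255,cv2.LINE_AA,4)
    return im/255.
def fit(model,z,views,p0):
    "views: list of (cam,mask)"
    def cost(p):
        J=0
        for c,m in views:
            s=sil(c,model,p,z); J+=1-np.minimum(s,m).sum()/np.maximum(s,m).sum()
        return J/len(views)
    best=None
    for y in ([0,.3,-.3] if len(p0)<3 else [p0[2]]):
        r=minimize(cost,[p0[0],p0[1],y],method="Nelder-Mead",options=dict(initial_simplex=[[p0[0],p0[1],y],[p0[0]+12,p0[1],y],[p0[0],p0[1]+12,y],[p0[0],p0[1],y+.15]],xatol=.02,fatol=1e-5,maxiter=300))
        if best is None or r.fun<best.fun: best=r
    return best.x,best.fun
def mask(t,n):
    r=optics.masks_of(t,n); return r
E
python3 - <<'E'
from h import *
for n in("scene","side"): optics.get_image(n)
cs={n:cam(n) for n in("scene","side")}
for t,m,z,zc in(("module",MOD,3,20),("base",BASE,3,20),("rack",RACK,3,25),("probe_red",PROBE,43,35),("probe_black",PROBE,43,35),("probe_green",PROBE,43,35),("solder_spool",None,3,16),("flux_jar",None,3,27)):
    V=[];g=[]
    for n in cs:
        r=mask(t,n)
        print(t,n,[(round(d["conf"],2),np.round(d["extent"]).tolist()) for d in r[:3]])
        if r: V.append((cs[n],r[0]["pixels"].astype(float))); e=r[0]["extent"]; g.append(ray(cs[n],e[0],e[1],zc if m is not PROBE else 75)[:2])
    print(np.round(g))
    if m and V:
        for vv in ([V] if m is PROBE else [V]+[[v] for v in V]):
            p,c=fit(m,z,vv,g[0]); print("  fit",p.round(3),round(c,3))
E
```

```text
module scene [(0.75, [416.0, 314.0, 71.0, 60.0])]
module side [(0.79, [253.0, 217.0, 39.0, 40.0])]
[[499. 213.]
 [495. 201.]]
  fit [ 4.98204e+02  2.04693e+02 -3.50000e-01] 0.083
  fit [ 4.97621e+02  2.04134e+02 -3.51000e-01] 0.058
  fit [ 5.00049e+02  2.09909e+02 -3.31000e-01] 0.096
base scene [(0.7, [320.0, 215.0, 52.0, 47.0])]
base side [(0.74, [330.0, 311.0, 53.0, 66.0]), (0.53, [400.0, 415.0, 91.0, 69.0])]
[[ 519. -155.]
 [ 518. -156.]]
  fit [ 5.13337e+02 -1.50011e+02 -4.90000e-01] 0.071
  fit [ 5.12139e+02 -1.51637e+02 -4.98000e-01] 0.054
  fit [ 5.15953e+02 -1.46794e+02 -4.99000e-01] 0.075
rack scene [(0.62, [297.0, 294.0, 64.0, 82.0])]
rack side [(0.94, [345.0, 225.0, 55.0, 58.0])]
[[676.  82.]
 [680.  56.]]
  fit [ 6.7637e+02  6.9659e+01 -2.3000e-02] 0.319
  fit [ 6.76105e+02  6.88140e+01 -2.50000e-02] 0.301
  fit [ 6.80355e+02  7.24400e+01 -4.30000e-02] 0.328
probe_red scene [(0.79, [362.0, 284.0, 42.0, 22.0]), (0.55, [295.0, 268.0, 11.0, 38.0])]
probe_red side [(0.76, [340.0, 206.0, 10.0, 27.0]), (0.52, [288.0, 231.0, 28.0, 19.0])]
[[583. 154.]
 [676.  76.]]
  fit [5.89247e+02 1.39915e+02 4.60000e-02] 0.907
probe_black scene [(0.94, [307.0, 289.0, 11.0, 39.0]), (0.19, [368.0, 402.0, 38.0, 50.0])]
probe_black side [(0.75, [330.0, 191.0, 13.0, 27.0]), (0.65, [390.0, 212.0, 62.0, 26.0])]
[[675. 125.]
 [683. 135.]]
  fit [ 6.78393e+02  1.30767e+02 -2.68000e-01] 0.204
probe_green scene [(0.75, [284.0, 250.0, 8.0, 32.0])]
probe_green side [(0.54, [353.0, 220.0, 6.0, 30.0])]
[[671.   6.]
 [678.  15.]]
  fit [ 6.76703e+02  1.10870e+01 -3.14000e-01] 0.217
solder_spool scene [(0.58, [412.0, 229.0, 21.0, 20.0])]
solder_spool side [(0.71, [343.0, 224.0, 52.0, 57.0]), (0.61, [399.0, 416.0, 98.0, 68.0]), (0.56, [240.0, 293.0, 32.0, 28.0])]
[[348. -18.]
 [684.  67.]]
flux_jar scene [(0.88, [367.0, 403.0, 37.0, 47.0])]
flux_jar side [(0.87, [293.0, 164.0, 21.0, 27.0])]
[[673. 338.]
 [680. 340.]]
```

```bash
cat >> h.py <<'E'
def plan(x,y,z,psi):
    "total shift (tool axes now, units of 40 mm) and turn (units of 6 deg) to TCP xyz with tool y at heading psi; rad"
    o=ctrl.get_obs(); M=R.from_rotvec(o["orientation"]).as_matrix()
    best=None
    for k in(0,np.pi):
        c,s=np.cos(psi+k),np.sin(psi+k); T=np.array([[s,c,0],[-c,s,0],[0,0,-1]])
        r=R.from_matrix(M.T@T).as_rotvec()
        if best is None or abs(r[2])<abs(best[2]): best=r
    d=M.T@(np.array([x,y,z])-o["ee_pos"])/40
    print("t %.2f pos"%o["t"],o["ee_pos"].round(1),"shift",d.round(3),"turn",(np.degrees(best)/6).round(3),"F",o["ft_force"].round(1),"w",round(o["width"],1),"g",round(o["grasp_force"],1))
E
python3 -c "
from h import *
plan(498,205,210,-.35)"
```

```text
Traceback (most recent call last):
  File "h.py", line 53, in plan
    r=R.from_matrix(M.T@T).as_rotvec()
      ~~~~~~~~~~~~~^^^^^^^
  File "scipy/spatial/transform/_rotation.pyx", line 1143, in scipy.spatial.transform._rotation.Rotation.from_matrix
ValueError: Non-positive determinant (left-handed or null coordinate frame) in rotation matrix 0: [[ 3.72101318e-02 -9.99307463e-01  1.34108265e-05]
 [-9.99307463e-01 -3.72101314e-02  2.70073038e-05]
 [ 2.64895817e-05  1.44064843e-05  1.00000000e+00]].
```

```bash
sed -i 's/np.array(\[\[s,c,0\],\[-c,s,0\]/np.array([[-s,c,0],[c,s,0]/' h.py
python3 -c "
from h import *
plan(498,205,210,-.35)"
```

```text
t 1.05 pos [192.3 594.7 222.7] shift [-10.27   -6.917   0.317] turn [ -0.     -0.    -14.645] F [ 0.4 -0.4 -1.4] w 87.8 g 0.0
```

```bash
sed -i 's/if best is None or abs(r\[2\])<abs(best\[2\]): best=r/if np.cos(psi+k-np.arctan2(y,x))>=0: best=r/' h.py
python3 -m jog '[[-0.934,-0.629,0.029,0,0,0,1],[-0.934,-0.629,0.029,0,0,0,1],[-0.934,-0.629,0.029,0,0,0,1],[-0.934,-0.629,0.029,0,0,0,1],[-0.934,-0.629,0.029,0,0,0,1],[-0.934,-0.629,0.029,0,0,0,1],[-0.934,-0.629,0.029,0,0,0,1],[-0.934,-0.629,0.029,0,0,0,1],[-0.934,-0.629,0.029,0,0,0,1],[-0.934,-0.629,0.029,0,0,0,1],[-0.934,-0.629,0.029,0,0,0,1],[0,0,0,0,0,1,1],[0,0,0,0,0,1,1],[0,0,0,0,0,1,1],[0,0,0,0,0,1,1],[0,0,0,0,0,1,1],[0,0,0,0,0,1,1],[0,0,0,0,0,1,1]]'
python3 -m jog '[[0,0,0,0,0,1,1],[0,0,0,0,0,1,1],[0,0,0,0,0,1,1],[0,0,0,0,0,1,1],[0,0,0,0,0,1,1],[0,0,0,0,0,1,1],[0,0,0,0,0,1,1],[0,0,0,0,0,1,1],[0,0,0,0,0,0.35,1],[0,0,0,0,0,0,1]]'
python3 - <<'E'
from h import *
plan(498,205,210,-.35)
c=cam("wrist"); im=optics.get_image("wrist"); r=mask("module","wrist")
print([(x["conf"],x["extent"]) for x in r])
m=r[0]["pixels"].astype(float); p,J=fit(MOD,3,[(c,m)],(498,205,-.35)); print(p.round(3),J)
im=im[:,:,::-1].copy(); s=(sil(c,MOD,p,3)>.5).astype(np.uint8)
cv2.drawContours(im,cv2.findContours(s,0,1)[0],-1,(255,0,255),1)
for b in ([28,-44,42],[-28,44,42],[0,0,54]): cv2.drawMarker(im,tuple(int(v) for v in proj(c,place(np.array([b],float),p,3))[0]),(255,255,0),0,8)
cv2.imwrite("pics/w1.png",im)
E
```

```text
t: 2.85
ee_pos: [498.2, 204.9, 210.0]
orientation: [1.575, 2.718, 0.0]
ft_force: [0.4, 0.7, -0.2]
width: 87.5
grasp_force: 0.0
t: 3.85
ee_pos: [498.2, 204.9, 210.0]
orientation: [2.574, 1.801, 0.0]
ft_force: [0.2, 0.1, 0.4]
width: 87.8
grasp_force: 0.0
t 3.85 pos [498.2 204.9 210. ] shift [ 0.001 -0.005 -0.001] turn [ 0.001 -0.001  0.004] F [0.2 0.1 0.4] w 87.8 g 0.0
[(0.72, [271.9, 438.8, 48.7, 59.5]), (0.59, [323.8, 210.7, 104.0, 145.4])]
[ 4.98e+02  2.05e+02 -3.50e-01] 1.0
```

View pics/w1.png

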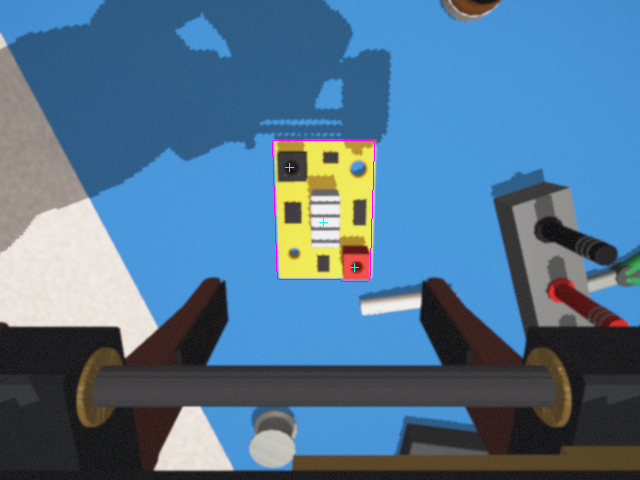

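The wrist view shows the module at (324,210), with its red block at (356,266) and heat sink at (324,220). The white look-alike lies flat at (400,300). The net's top hit was the spool, so I'll refine with the second mask.

Run:
```python
from h import *
c=cam("wrist"); im=optics.get_image("wrist"); r=mask("module","wrist")
r=min(r,key=lambda d:abs(d["extent"][0]-324)+abs(d["extent"][1]-210)); m=r["pixels"].astype(float)
p,J=fit(MOD,3,[(c,m)],(498,205,-.35)); print(r["conf"],p.round(3),J)
hsv=cv2.cvtColor(im,cv2.COLOR_RGB2HSV)
# independent: yellow/white/red/black region = not blue
nb=((hsv[...,0]<95)|(hsv[...,0]>125)|(hsv[...,1]<60)|(hsv[...,2]<60)).astype(np.uint8)
roi=np.zeros_like(nb); roi[125:292,255:392]=1; nb*=roi
n,l,s,_=cv2.connectedComponentsWithStats(nb); k=1+s[1:,4].argmax(); m2=(l==k).astype(float)
cn=cv2.findContours(m2.astype(np.uint8),0,1)[0][0]; m2=np.zeros((480,640),np.uint8); cv2.drawContours(m2,[cn],-1,1,-1)
p2,J2=fit(MOD,3,[(c,m2.astype(float))],(498,205,-.35)); print(p2.round(3),J2)
plan(p2[0],p2[1],21,p2[2])
```

```text
0.83 [ 4.99690e+02  2.04777e+02 -3.50000e-01] 0.037048491214977
[ 4.99834e+02  2.05187e+02 -3.49000e-01] 0.00927112224331661
t 4.05 pos [498.2 204.9 209.9] shift [0.022 0.036 4.724] turn [ 0. -0. -0.] F [ 0.1 -0.6  0.1] w 87.8 g 0.0
```

```bash
python3 -m jog '[[0.022,0.036,0.9,0,0,0,1],[0,0,0.9,0,0,0,1],[0,0,0.9,0,0,0,1],[0,0,0.7,0,0,0,1],[0,0,0.5,0,0,0,1],[0,0,0.4,0,0,0,1],[0,0,0.22,0,0,0,1],[0,0,0.2,0,0,0,1],[0,0,0,0,0,0,0],[0,0,0,0,0,0,0],[0,0,0,0,0,0,0],[0,0,0,0,0,0,0],[0,0,0,0,0,0,0],[0,0,0,0,0,0,0],[0,0,0,0,0,0,0],[0,0,0,0,0,0,0]]'
python3 -c "
from h import *
plan(499.8,205.1,21,-.349)"
```

```text
t: 5.65
ee_pos: [499.8, 205.2, 21.1]
orientation: [2.574, 1.801, 0.0]
ft_force: [-0.2, 0.1, 0.9]
width: 27.3
grasp_force: 0.0
t 5.65 pos [499.8 205.2  21.1] shift [-0.003  0.001  0.004] turn [ 0.    -0.    -0.004] F [-0.2  0.1  0.9] w 27.3 g 0.0
```

```bash
python3 -m jog '[[0,0,0,0,0,0,0],[0,0,0,0,0,0,0],[0,0,0,0,0,0,0],[0,0,0,0,0,0,0]]'
python3 -m jog '[[0,0,0,0,0,0,1],[0,0,0,0,0,0,1],[0,0,0,0,0,0,1],[0,0,0,0,0,0,1],[0,0,-0.5,0,0,0,1],[0,0,-1,0,0,0,1],[0,0,-1,0,0,0,1],[0,0,-1,0,0,0,1],[0,0,-1,0,0,0,1],[0,0,-0.4,0,0,0,1]]'
python3 -c "
from h import *
plan(513,-150,240,-.49)"
```

```text
t: 6.05
ee_pos: [499.8, 205.2, 21.1]
orientation: [2.574, 1.802, -0.0]
ft_force: [-0.4, 0.3, 0.5]
width: 23.4
grasp_force: 30.0
t: 7.05
ee_pos: [501.4, 205.8, 221.2]
orientation: [2.573, 1.801, 0.009]
ft_force: [0.7, 0.3, -0.5]
width: 87.7
grasp_force: 0.0
t 7.05 pos [501.4 205.8 221.2] shift [-8.258  3.32  -0.487] turn [ 0.04  -0.04   1.342] F [ 0.7  0.3 -0.5] w 87.7 g 0.0
```

```bash
python3 -m jog '[[-0.918,0.369,-0.054,0.04,-0.04,0,1],[-0.918,0.369,-0.054,0,0,0,1],[-0.918,0.369,-0.054,0,0,0,1],[-0.918,0.369,-0.054,0,0,0,1],[-0.918,0.369,-0.054,0,0,0,1],[-0.918,0.369,-0.054,0,0,0,1],[-0.918,0.369,-0.054,0,0,0,1],[-0.918,0.369,-0.054,0,0,0,1],[-0.918,0.369,-0.054,0,0,0,1],[0,0,0,0,0,0.67,1],[0,0,0,0,0,0.67,1],[0,0,0,0,0,0,1]]'
python3 - <<'E'
from h import *
plan(513,-150,240,-.49)
c=cam("wrist"); im=optics.get_image("wrist"); r=mask("base","wrist"); e0=proj(c,[513,-150,33])[0]
print([(x["conf"],x["extent"]) for x in r],e0)
r=min(r,key=lambda d:abs(d["extent"][0]-e0[0])+abs(d["extent"][1]-e0[1])); m=r["pixels"].astype(float)
p,J=fit(BASE,3,[(c,m)],(513,-150,-.49)); print(r["conf"],p.round(3),J)
im=im[:,:,::-1].copy(); cv2.imwrite("pics/w2raw.png",im); s=(sil(c,BASE,p,3)>.5).astype(np.uint8)
cv2.drawContours(im,cv2.findContours(s,0,1)[0],-1,(255,0,255),1)
for b in ([30,40,50],[-30,-40,50]): cv2.drawMarker(im,tuple(int(v) for v in proj(c,place(np.array([b],float),p,3))[0]),(255,255,0),0,6)
cv2.imwrite("pics/w2.png",im)
E
```

```text
t: 8.25
ee_pos: [511.3, -151.2, 237.2]
orientation: [-2.694, -1.614, 0.01]
ft_force: [0.5, -0.1, -0.2]
width: 87.7
grasp_force: 0.0
t 8.25 pos [ 511.3 -151.2  237.2] shift [ 0.045  0.024 -0.071] turn [-0.036  0.046 -0.013] F [ 0.5 -0.1 -0.2] w 87.7 g 0.0
[] [325.15703912 207.70546798]Traceback (most recent call last):
  File "<stdin>", line 5, in <module>
ValueError: min() iterable argument is empty
```

Run:
```python
from h import *
c=cam("wrist"); im=optics.get_image("wrist"); np.save("w2c.npy",np.array(c,dtype=object),allow_pickle=True)
r=mask("base","wrist"); print([(x["conf"],x["extent"]) for x in r])
im=im[:,:,::-1].copy(); cv2.imwrite("pics/w2raw.png",im)
hsv=cv2.cvtColor(im,cv2.COLOR_BGR2HSV)
print(hsv[190:230:10,300:350:10].reshape(-1,3)[:8])
s=(sil(c,BASE,(513,-150,-.49),3)>.5).astype(np.uint8)
cv2.drawContours(im,cv2.findContours(s,0,1)[0],-1,(255,0,255),1)
cv2.imwrite("pics/w2.png",im)
```

```text
[(0.65, [329.7, 203.9, 125.8, 155.4])]
[[  0   0 100]
 [110   7 106]
 [120   5 104]
 [ 83   9 108]
 [105   5 109]
 [100   7 106]
 [100   7 105]
 [105  10 107]]
```

View pics/w2.png

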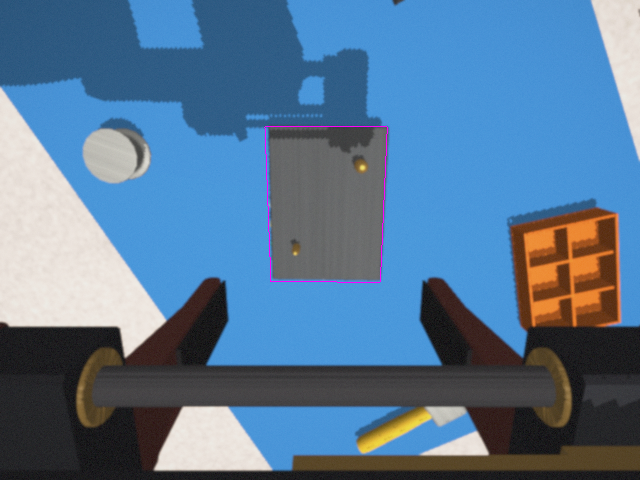

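The base is at (327,204), with the thick peg at (362,165) and the thin one at (295,249), and the scene-based prior outlines it closely. I'll refine by colour and check against the pegs.

Run:
```python
from h import *
c=cam("wrist"); im=cv2.imread("pics/w2raw.png"); hsv=cv2.cvtColor(im,cv2.COLOR_BGR2HSV)
m=np.zeros((480,640),np.uint8); m[105:300,240:410]=(hsv[105:300,240:410,1]<110)
m=cv2.morphologyEx(m,cv2.MORPH_OPEN,np.ones((3,3)))
n,l,s,_=cv2.connectedComponentsWithStats(m); k=1+s[1:,4].argmax(); cn=max(cv2.findContours((l==k).astype(np.uint8),0,1)[0],key=cv2.contourArea)
m=np.zeros((480,640),np.uint8); cv2.drawContours(m,[cn],-1,1,-1)
p,J=fit(BASE,3,[(c,m.astype(float))],(513,-150,-.49)); print("col",p.round(3),J)
b=((hsv[...,1]>110)&(hsv[...,0]<35)).astype(np.uint8); b[:140]=0;b[270:]=0;b[:,:275]=0;b[:,378:]=0
n,l,s,ce=cv2.connectedComponentsWithStats(b); Q=[]
for q,i in sorted((tuple(ce[i]),i) for i in range(1,n) if s[i,4]>15):
    print(s[i],ce[i]); Q.append(ray(c,*ce[i],33+12)[:2])
Q=np.array(Q); print(Q.round(1))
if len(Q)==2:
    d=Q[1]-Q[0]; print("pegs mid",Q.mean(0),"dist",np.hypot(*d),"yaw",np.arctan2(d[1],d[0])-np.arctan2(80,60))
im=cv2.resize(im[100:300,240:410],None,fx=3,fy=3); cv2.imwrite("pics/w2c.png",im)
```

```text
col [ 5.14338e+02 -1.49903e+02 -5.00000e-01] 0.04273993004655041
[293 244   7  11  60] [295.61666667 248.93333333]
[355 160  13  13 127] [360.69291339 165.66929134]
[[ 470.8 -169.3]
 [ 560.4 -128.2]]
pegs mid [ 515.63093057 -148.74826347] dist 98.57633976747294 yaw -0.49768621747953595
```

```bash
python3 -c "
from h import *
plan(499.8,205.2,210,-.349)"
```

```text
t 8.45 pos [ 511.5 -150.5  237.3] shift [ 7.72  -4.424  0.661] turn [-0.038  0.043 -1.326] F [ 0.8 -0.1  0.3] w 87.3 g 0.0
```

```bash
python3 -m jog '[[0,0,0,-0.04,0.04,-0.66,1],[0,0,0,0,0,-0.66,1],[0,0,0,0,0,0,1]]'; python3 -c "
from h import *
plan(499.8,205.2,210,-.349)"
```

```text
t: 8.75
ee_pos: [511.6, -150.4, 237.3]
orientation: [2.573, 1.801, -0.0]
ft_force: [-0.9, 1.0, 0.2]
width: 87.7
grasp_force: 0.0
t 8.75 pos [ 511.6 -150.4  237.3] shift [ 8.252 -3.321  0.678] turn [ 0.004  0.005 -0.005] F [-0.9  1.   0.2] w 87.7 g 0.0
```

```bash
python3 -m jog '[[0.917,-0.369,0.075,0,0,0,1],[0.917,-0.369,0.075,0,0,0,1],[0.917,-0.369,0.075,0,0,0,1],[0.917,-0.369,0.075,0,0,0,1],[0.917,-0.369,0.075,0,0,0,1],[0.917,-0.369,0.075,0,0,0,1],[0.917,-0.369,0.075,0,0,0,1],[0.917,-0.369,0.075,0,0,0,1],[0.917,-0.369,0.075,0,0,0,1],[0,0,0,0,0,0,1]]'
python3 - <<'E'
from h import *
c=cam("wrist"); im=optics.get_image("wrist"); cv2.imwrite("pics/w3raw.png",im[:,:,::-1])
hsv=cv2.cvtColor(im,cv2.COLOR_RGB2HSV); g0=(499.8,205.2,-.349)
nb=((hsv[...,0]<95)|(hsv[...,0]>125)|(hsv[...,1]<60)|(hsv[...,2]<60)).astype(np.uint8)
e=proj(c,[499.8,205.2,17])[0].astype(int); roi=np.zeros_like(nb); roi[e[1]-85:e[1]+85,e[0]-65:e[0]+65]=1; nb*=roi
n,l,s,_=cv2.connectedComponentsWithStats(nb); k=1+s[1:,4].argmax()
cn=max(cv2.findContours((l==k).astype(np.uint8),0,1)[0],key=cv2.contourArea); m=np.zeros((480,640),np.uint8); cv2.drawContours(m,[cn],-1,1,-1)
p,J=fit(MOD,3,[(c,m.astype(float))],g0); print(p.round(3),J)
for hx in([30,40,14],[-30,-40,14]):
    q=proj(c,place(np.array([hx],float),p,3))[0]; 
    x,y=q.round().astype(int); w=12 if hx[0]>0 else 10; roi=hsv[y-w:y+w+1,x-w:x+w+1]
    b=((roi[...,0]<35)&(roi[...,1]>100)).astype(np.uint8)^1  # not yellow
    n,l,s,ce=cv2.connectedComponentsWithStats(b); k=1+s[1:,4].argmax(); hc=ce[k]+[x-w,y-w]
    print(hx,q.round(1),"hole px",hc.round(1),s[k], ray(c,*hc,17)[:2].round(1), place(np.array([hx],float),p,3)[0].round(1))
plan(499.8,205.2,21,-.349)
E
```

```text
t: 9.75
ee_pos: [500.2, 208.9, 209.8]
orientation: [-2.573, -1.803, -0.001]
ft_force: [0.3, -0.5, 0.0]
width: 87.3
grasp_force: 0.0
[ 4.99958e+02  2.05400e+02 -3.48000e-01] 0.012050683059252498
[30, 40, 14] [357.5 173.3] hole px [356.9 172.6] [  3   4  16  16 186] [541.4 233.5] [541.8 232.8  17. ]
[-30, -40, 14] [293.1 257.4] hole px [293.6 255.1] [ 7  5  9  7 51] [459.4 180. ] [458.1 178.   17. ]
t 9.80 pos [500.1 207.  209.9] shift [-0.041  0.006  4.722] turn [0.003 0.006 0.003] F [ 1.  -0.1  0.1] w 87.7 g 0.0
```

```bash
python3 -m jog '[[-0.041,0.006,0.9,0,0,0,1],[0,0,0.9,0,0,0,1],[0,0,0.9,0,0,0,1],[0,0,0.8,0,0,0,1],[0,0,0.6,0,0,0,1],[0,0,0.4,0,0,0,1],[0,0,0.22,0,0,0,1],[0,0,0,0,0,0,0],[0,0,0,0,0,0,0],[0,0,0,0,0,0,0],[0,0,0,0,0,0,0],[0,0,0,0,0,0,0],[0,0,0,0,0,0,0],[0,0,0,0,0,0,0],[0,0,0,0,0,0,0],[0,0,0,0,0,0,0],[0,0,0,0,0,0,0],[0,0,0,0,0,0,0],[0,0,0,0,0,0,0]]'
python3 -c "
from h import *
plan(499.8,205.2,21,-.349)"
```

```text
t: 11.7
ee_pos: [500.1, 203.2, 21.3]
orientation: [2.575, 1.798, -0.001]
ft_force: [-1.0, 1.0, 1.2]
width: 23.6
grasp_force: 30.0
t 11.70 pos [500.1 203.2  21.3] shift [ 0.045 -0.024  0.008] turn [ 0.002  0.006 -0.024] F [-1.   1.   1.2] w 23.6 g 30.0
```

```bash
python3 -m jog '[[0,0,-0.2,0,0,0,0],[0,0,-0.5,0,0,0,0],[0,0,-0.7,0,0,0,0],[0,0,-0.7,0,0,0,0],[0,0,-0.4,0,0,0,0],[0,0,0,0,0,0.5,0],[0,0,0,0,0,0.93,0],[0,0,0,0,0,0,0]]'; python3 -c "
from h import *
plan(513.8,-151.4,120,-.499)"
```

```text
t: 12.5
ee_pos: [500.2, 203.1, 121.7]
orientation: [2.703, 1.599, 0.0]
ft_force: [-0.2, -0.3, -1.8]
width: 24.1
grasp_force: 30.0
t 12.50 pos [500.2 203.1 121.7] shift [-7.605  4.565  0.048] turn [ 0.008  0.001 -0.031] F [-0.2 -0.3 -1.8] w 24.1 g 30.0
```

```bash
python3 -m jog '[[-0.4,0.24,0,0,0,-0.03,0],[-0.8,0.48,0,0,0,0,0],[-0.85,0.51,0,0,0,0,0],[-0.85,0.51,0,0,0,0,0],[-0.85,0.51,0,0,0,0,0],[-0.85,0.51,0,0,0,0,0],[-0.85,0.51,0,0,0,0,0],[-0.85,0.51,0.048,0,0,0,0],[-0.7,0.42,0,0,0,0,0],[-0.4,0.24,0,0,0,0,0],[-0.2,0.125,0,0,0,0,0],[0,0,0,0,0,0,0],[0,0,0,0,0,0,0],[0,0,0,0,0,0,0]]'
python3 - <<'E'
from h import *
plan(513.8,-151.4,75,-.499)
for n in("scene","side"):
    im=optics.get_image(n); cv2.imwrite(f"pics/{n}3.png",im[:,:,::-1])
    c=cam(n); r=mask("module",n); z=120-18.3
    for d in r[:2]:
        e=d["extent"]; 
        p,J=fit(MOD,z,[(c,d["pixels"].astype(float))],(514.7,-149.7,-.499)); print(n,d["conf"],e,p.round(2),J)
plan(513.8,-151.4,75,-.499)
E
```

```text
t: 13.9
ee_pos: [515.1, -150.0, 119.5]
orientation: [2.699, 1.607, -0.001]
ft_force: [-0.5, -0.6, -2.3]
width: 24.2
grasp_force: 30.0
t 13.90 pos [ 515.1 -150.   119.5] shift [-0.046 -0.012  1.112] turn [-0.001  0.004  0.024] F [-0.5 -0.6 -2.3] w 24.2 g 30.0
scene 0.59 [322.0, 179.5, 46.3, 37.6] [ 5.1343e+02 -1.5103e+02 -5.0000e-01] 0.16082231242634537
scene 0.5 [306.9, 287.4, 10.1, 38.8] [ 5.147e+02 -1.497e+02 -5.000e-01] 1.0
side 0.72 [329.1, 285.6, 47.7, 52.1] [ 5.1605e+02 -1.4573e+02 -4.9000e-01] 0.2848029079879101
t 14.10 pos [ 515.3 -150.3  119.6] shift [-0.042 -0.022  1.115] turn [0.004 0.004 0.02 ] F [-0.5  0.3 -1.8] w 24.0 g 30.0
```

```bash
python3 -m jog '[[-0.044,-0.017,0.2,0,0,0.02,0],[0,0,0.3,0,0,0,0],[0,0,0.3,0,0,0,0],[0,0,0.2,0,0,0,0],[0,0,0.1,0,0,0,0],[0,0,0,0,0,0,0],[0,0,0,0,0,0,0]]'
python3 - <<'E'
from h import *
plan(513.8,-151.4,65,-.499)
im=optics.get_image("scene")[:,:,::-1]; a=cv2.resize(im[140:270,260:390],(400,400),interpolation=cv2.INTER_CUBIC)
im=optics.get_image("side")[:,:,::-1]; b=cv2.resize(im[240:360,270:390],(400,400),interpolation=cv2.INTER_CUBIC)
cv2.imwrite("pics/chk.png",np.hstack([a,b]))
E
```

```text
t: 14.8
ee_pos: [514.0, -152.4, 75.5]
orientation: [2.702, 1.602, -0.0]
ft_force: [-0.3, 0.7, -2.9]
width: 23.7
grasp_force: 30.0
t 14.80 pos [ 514.  -152.4   75.5] shift [ 0.019 -0.016  0.264] turn [ 0.005  0.004 -0.012] F [-0.3  0.7 -2.9] w 23.7 g 30.0
```

View pics/chk.png

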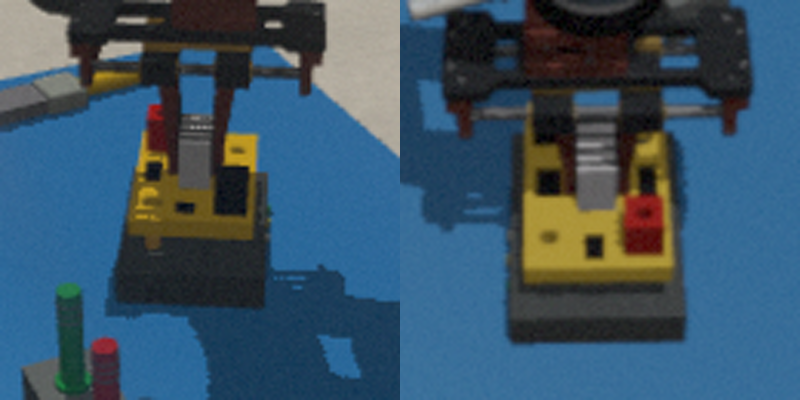

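The crops show the module level above the base, aligned with the pegs: the thick peg in the left crop is at (152,240), under the hole at (150,187). Lowering in small steps.

```bash
python3 -m jog '[[0.01,-0.016,0.06,0,0,0,0],[0,0,0.07,0,0,0,0],[0,0,0.07,0,0,0,0],[0,0,0.07,0,0,0,0],[0,0,0,0,0,0,0],[0,0,0,0,0,0,0]]'; python3 -c "
from h import *
plan(513.8,-151.4,51.3,-.499)"
```

```text
t: 15.5
ee_pos: [513.4, -151.6, 64.6]
orientation: [2.702, 1.602, -0.0]
ft_force: [-0.4, -0.4, -1.6]
width: 23.9
grasp_force: 30.0
t 15.50 pos [ 513.4 -151.6   64.6] shift [0.009 0.005 0.333] turn [ 0.002  0.004 -0.012] F [-0.4 -0.4 -1.6] w 23.9 g 30.0
```

```bash
python3 -m jog '[[0,0,0.06,0,0,0,0],[0,0,0.06,0,0,0,0],[0,0,0.06,0,0,0,0],[0,0,0,0,0,0,0],[0,0,0,0,0,0,0]]'; python3 -c "
from h import *
plan(513.8,-151.4,51.3,-.499)"
```

```text
t: 16.0
ee_pos: [513.4, -151.6, 57.5]
orientation: [2.702, 1.602, -0.0]
ft_force: [0.4, -0.8, -2.3]
width: 23.6
grasp_force: 30.0
t 16.00 pos [ 513.4 -151.6   57.5] shift [0.01  0.005 0.154] turn [ 0.002  0.004 -0.012] F [ 0.4 -0.8 -2.3] w 23.6 g 30.0
```

```bash
python3 -m jog '[[0,0,0.05,0,0,0,0],[0,0,0.05,0,0,0,0],[0,0,0.04,0,0,0,0],[0,0,0.02,0,0,0,0],[0,0,0.02,0,0,0,0],[0,0,0,0,0,0,0]]'; python3 -c "
from h import *
plan(513.8,-151.4,51.3,-.499)"
```

```text
t: 16.6
ee_pos: [513.4, -151.6, 51.3]
orientation: [2.702, 1.602, -0.0]
ft_force: [-3.4, 1.1, 9.9]
width: 23.8
grasp_force: 30.0
t 16.60 pos [ 513.4 -151.6   51.3] shift [ 0.01   0.006 -0.   ] turn [ 0.003  0.004 -0.012] F [-3.4  1.1  9.9] w 23.8 g 30.0
```

Contact force is about 10 N at exactly the expected height, so the module is seated. Release, rise and check.

```bash
python3 -m jog '[[0,0,-0.02,0,0,0,1],[0,0,0,0,0,0,1],[0,0,0,0,0,0,1],[0,0,0,0,0,0,1],[0,0,0,0,0,0,1],[0,0,-0.3,0,0,0,1],[0,0,-0.7,0,0,0,1],[0,0,-0.9,0,0,0,1],[0,0,-0.9,0,0,0,1],[0,0,-0.9,0,0,0,1],[0,0,-0.6,0,0,0,1],[0,0,-0.3,0,0,0,1],[0,0,0,0,0,0,1],[0,0,0,0,0,0,1]]'
python3 - <<'E'
from h import *
c=cam("wrist"); im=optics.get_image("wrist"); cv2.imwrite("pics/w4raw.png",im[:,:,::-1])
p=np.array([514.6,-149.7,-.499]); r=mask("module","wrist")
e0=proj(c,[p[0],p[1],50])[0]
print(e0,[(d["conf"],d["extent"]) for d in r])
for d in r:
    if np.hypot(*(np.array(d["extent"][:2])-e0))<25:
        q,J=fit(MOD,33,[(c,d["pixels"].astype(float))],p); print("net",q.round(3),J); p=q
rt=place(np.array([[28,-44,42.]]),p,33)[0]; uv=proj(c,rt)[0]; print("red terminal",rt,uv)
rb=optics.masks_of("red_terminal","wrist"); print([(d["conf"],d["extent"]) for d in rb[:3]])
plan(677,71,240,0)
im=im[:,:,::-1].copy(); s=(sil(c,MOD,p,33)>.5).astype(np.uint8); cv2.drawContours(im,cv2.findContours(s,0,1)[0],-1,(255,0,255),1); cv2.drawMarker(im,tuple(int(v) for v in uv),(255,255,0),0,6)
cv2.imwrite("pics/w4.png",cv2.resize(im[80:320,220:440],None,fx=2.5,fy=2.5))
E
```

```text
t: 18.0
ee_pos: [512.9, -151.4, 234.4]
orientation: [-2.702, -1.602, 0.001]
ft_force: [-0.6, -0.2, -0.1]
width: 87.6
grasp_force: 0.0
[324.26799878 212.35753976] [(0.95, [325.1, 211.3, 102.8, 148.4])]
net [ 5.14007e+02 -1.50442e+02 -5.04000e-01] 0.04628115350683726
red terminal [ 517.25608906 -202.49453979   75.        ] [355.85151329 268.68613595]
[(0.89, [326.2, 209.9, 105.7, 142.5])]
t 18.15 pos [ 512.6 -151.3  233.6] shift [ 6.847  0.941 -0.168] turn [-2.400e-02  3.000e-03 -4.777e+00] F [ 0.4  0.4 -0.6] w 87.8 g 0.0
```

View pics/w4.png

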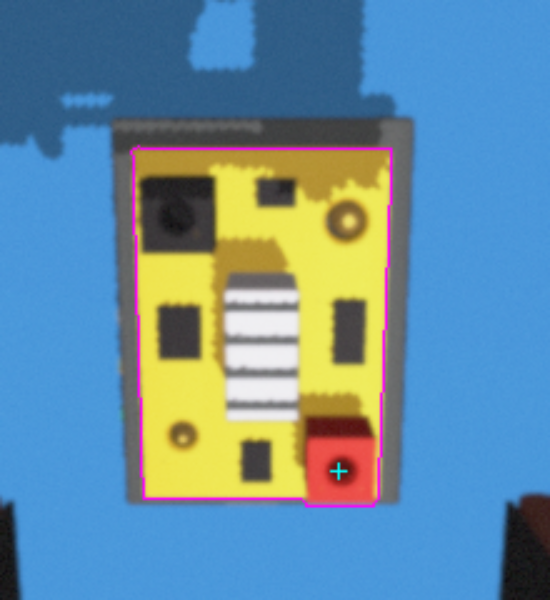

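The crop shows the module flat on the base, with both pegs up through the holes at crop (347,221) and (182,436). The red opening is at crop (341,471), about 1 px right of the marker. The terminal is at about (518,-202.3,75). Now to the rack.

```bash
python3 -m jog '[[0.6,0.08,-0.02,0,0,0,1],[0.95,0.13,-0.02,0,0,0,1],[0.95,0.13,-0.02,0,0,0,1],[0.95,0.13,-0.02,0,0,0,1],[0.95,0.13,-0.02,0,0,0,1],[0.95,0.13,-0.02,0,0,0,1],[0.9,0.13,-0.02,0,0,0,1],[0.6,0.08,-0.02,0,0,0,1],[0,0,0,0,0,-1,1],[0,0,0,0,0,-1,1],[0,0,0,0,0,-1,1],[0,0,0,0,0,-1,1],[0,0,0,0,0,-0.78,1],[0,0,0,0,0,0,1],[0,0,0,0,0,0,1],[0,0,0,0,0,0,1]]'
python3 - <<'E'
from h import *
o=ctrl.get_obs(); c=cam("wrist",o); im=optics.get_image("wrist"); cv2.imwrite("pics/w5raw.png",im[:,:,::-1])
r=mask("probe_red","wrist"); e0=proj(c,[677,71,80])[0]; print(e0,[(d["conf"],d["extent"]) for d in r])
d=min(r,key=lambda d:np.hypot(*(np.array(d["extent"][:2])-e0)))
q,J=fit(PROBE,43,[(c,d["pixels"].astype(float))],(677,71,0)); print("net",q.round(2),J)
hsv=cv2.cvtColor(im,cv2.COLOR_RGB2HSV); m=(((hsv[...,0]<10)|(hsv[...,0]>170))&(hsv[...,1]>120)&(hsv[...,2]>60)).astype(np.uint8)
w=np.zeros_like(m); x,y=int(e0[0]),int(e0[1]); w[max(0,y-60):y+60,x-60:x+60]=1; m*=w
q2,J2=fit(PROBE,43,[(c,m.astype(float))],(677,71,0)); print("col",q2.round(2),J2)
plan(q2[0],q2[1],74,0)
im=im[:,:,::-1].copy(); s=(sil(c,PROBE,q2,43)>.5).astype(np.uint8); cv2.drawContours(im,cv2.findContours(s,0,1)[0],-1,(255,255,0),1)
cv2.imwrite("pics/w5.png",im)
E
```

```text
t: 19.75
ee_pos: [677.7, 70.8, 240.9]
orientation: [-2.223, -2.22, 0.001]
ft_force: [0.2, 0.6, 0.1]
width: 88.0
grasp_force: 0.0
[322.54662144 220.39761772] [(0.9, [323.6, 220.8, 22.0, 44.3]), (0.75, [191.5, 186.6, 97.4, 33.8])]
net [6.7838e+02 7.1000e+01 1.9000e-01] 0.17229980607572792
col [ 6.7798e+02  7.0470e+01 -5.0000e-02] 0.2602676981016846
t 19.85 pos [677.8  70.8 241.2] shift [-6.000e-03  4.000e-03  4.181e+00] turn [-0.001  0.006 -0.007] F [-0.5 -0.4 -0.1] w 88.1 g 0.0
```

View pics/w5.png

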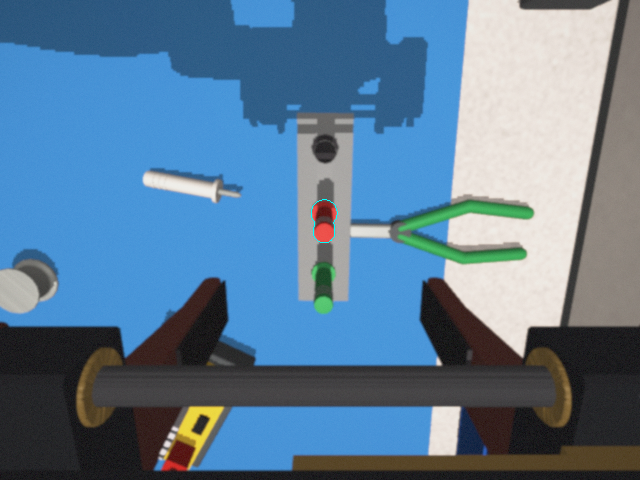

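The red probe stands in the middle slot at (323,220), with black at (325,148) and green at (323,285). The outline fits and the tool is directly over it. Descend and grip.

```bash
python3 -m jog '[[0,0,0.4,0,0,0,1],[0,0,0.8,0,0,0,1],[0,0,0.9,0,0,0,1],[0,0,0.8,0,0,0,1],[0,0,0.6,0,0,0,1],[0,0,0.4,0,0,0,1],[0,0,0.28,0,0,0,1],[0,0,0,0,0,0,0],[0,0,0,0,0,0,0],[0,0,0,0,0,0,0],[0,0,0,0,0,0,0],[0,0,0,0,0,0,0],[0,0,0,0,0,0,0],[0,0,0,0,0,0,0],[0,0,0,0,0,0,0],[0,0,0,0,0,0,0],[0,0,0,0,0,0,0],[0,0,0,0,0,0,0]]'; python3 -c "
from h import *
plan(677.8,70.8,74,0)"
```

```text
t: 21.65
ee_pos: [677.9, 70.7, 74.2]
orientation: [2.221, 2.221, -0.0]
ft_force: [0.0, 0.4, 0.7]
width: 15.6
grasp_force: 30.0
t 21.65 pos [677.9  70.7  74.2] shift [ 0.001 -0.003  0.006] turn [0.002 0.006 0.003] F [0.  0.4 0.7] w 15.6 g 30.0
```

```bash
python3 -m jog '[[0,0,-0.15,0,0,0,0],[0,0,-0.3,0,0,0,0],[0,0,-0.4,0,0,0,0],[0,0,-0.6,0,0,0,0],[0,0,-0.7,0,0,0,0],[0,0,-0.5,0,0,0,0],[0,0,-0.3,0,0,0,0],[0,0,0,0,0,0,0],[0,0,0,0,0,0,0]]'; python3 -c "
from h import *
plan(518,-202.3,190,0)
optics.get_image('scene'); c=cam('scene')
for d in optics.masks_of('probe_red','scene'): print(d['conf'],d['extent'])
print(proj(c,[[678,71,190-31],[678,71,80]]))"
```

```text
t: 22.55
ee_pos: [677.6, 70.8, 192.2]
orientation: [2.221, 2.221, -0.001]
ft_force: [-0.2, 0.2, -0.1]
width: 15.4
grasp_force: 30.0
t 22.55 pos [677.6  70.8 192.2] shift [-6.826 -3.993  0.06 ] turn [0.001 0.006 0.003] F [-0.2  0.2 -0.1] w 15.4 g 30.0
0.82 [294.1, 217.3, 12.9, 51.4]
0.79 [362.9, 281.5, 49.9, 11.0]
[[292.20537559 233.35051556]
 [293.4457099  268.7496086 ]]
```

```bash
python3 -m jog '[[-0.3,-0.18,0,0,0,0,0],[-0.6,-0.35,0,0,0,0,0],[-0.8,-0.47,0,0,0,0,0],[-0.8,-0.47,0.03,0,0,0,0],[-0.8,-0.47,0.03,0,0,0,0],[-0.8,-0.47,0,0,0,0,0],[-0.8,-0.47,0,0,0,0,0],[-0.8,-0.47,0,0,0,0,0],[-0.6,-0.34,0,0,0,0,0],[-0.37,-0.21,0,0,0,0,0],[-0.15,-0.09,0,0,0,0,0],[0,0,0,0,0,0,0],[0,0,0,0,0,0,0],[0,0,0,0,0,0,0]]'; python3 -c "
from h import *
plan(518,-202.3,135,0)"
```

```text
t: 24.05
ee_pos: [518.7, -201.3, 189.9]
orientation: [2.22, 2.223, -0.0]
ft_force: [0.0, 0.1, -1.1]
width: 15.5
grasp_force: 30.0
t 24.05 pos [ 518.7 -201.3  189.9] shift [-0.024 -0.018  1.371] turn [0.001 0.004 0.013] F [ 0.   0.1 -1.1] w 15.5 g 30.0
```

```bash
python3 -m jog '[[-0.01,-0.01,0.3,0,0,0,0],[-0.01,0,0.4,0,0,0,0],[0,0,0.35,0,0,0,0],[0,0,0.2,0,0,0,0],[0,0,0.12,0,0,0,0],[0,0,0,0,0,0,0],[0,0,0,0,0,0,0],[0,0,0,0,0,0,0]]'
python3 - <<'E'
from h import *
plan(518,-202.3,106,0); T=[]
for n,cr in(("scene",1),("side",1),("wrist",1)):
    im=optics.get_image(n)[:,:,::-1]; u,v=proj(cam(n),[518,-202,95])[0].astype(int); print(n,u,v)
    w=45 if n!="wrist" else 70; u=max(w,min(640-w,u)); v=max(w,min(480-w,v))
    T.append(cv2.resize(im[v-w:v+w,u-w:u+w],(266,266),interpolation=cv2.INTER_CUBIC))
cv2.imwrite("pics/chk2.png",cv2.resize(np.hstack(T),(798,266)))
E
```

```text
t: 24.85
ee_pos: [518.4, -203.1, 135.8]
orientation: [2.22, 2.221, 0.0]
ft_force: [-0.3, -0.1, -0.7]
width: 16.0
grasp_force: 30.0
t 24.85 pos [ 518.4 -203.1  135.8] shift [ 0.02  -0.011  0.744] turn [0.012 0.009 0.002] F [-0.3 -0.1 -0.7] w 16.0 g 30.0
scene 312 178
side 342 304
wrist 322 268
```

View pics/chk2.png

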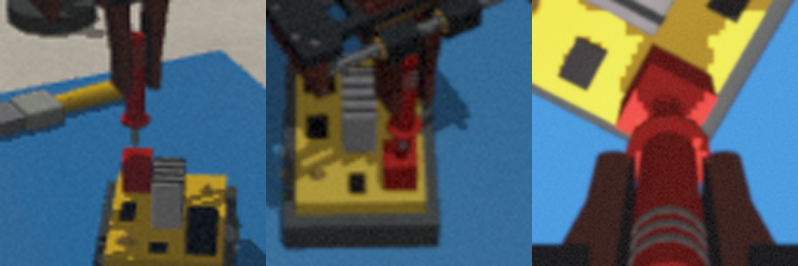

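The crops show the pin just above the red block's mouth: scene crop pin (136,140) over block (138,155), side crop pin (403,140) over the opening (401,152). Lowering in steps.

```bash
python3 -m jog '[[0.01,-0.01,0.05,0,0,0,0],[0,0,0.08,0,0,0,0],[0,0,0.08,0,0,0,0],[0,0,0.06,0,0,0,0],[0,0,0.04,0,0,0,0],[0,0,0,0,0,0,0],[0,0,0,0,0,0,0]]'; python3 -c "
from h import *
plan(518,-202.3,106,0)"
```

```text
t: 25.7
ee_pos: [517.6, -202.5, 122.7]
orientation: [2.221, 2.221, -0.0]
ft_force: [-0.4, 0.4, -0.3]
width: 15.3
grasp_force: 30.0
t 25.70 pos [ 517.6 -202.5  122.7] shift [0.005 0.01  0.419] turn [0.001 0.005 0.003] F [-0.4  0.4 -0.3] w 15.3 g 30.0
```

No force with the tip 5 mm inside the mouth; continuing.

```bash
python3 -m jog '[[0,0,0.06,0,0,0,0],[0,0,0.08,0,0,0,0],[0,0,0.08,0,0,0,0],[0,0,0.08,0,0,0,0],[0,0,0.05,0,0,0,0],[0,0,0,0,0,0,0],[0,0,0,0,0,0,0]]'; python3 -c "
from h import *
plan(518,-202.3,106,0)"
```

```text
t: 26.4
ee_pos: [517.6, -202.5, 108.7]
orientation: [2.221, 2.221, -0.0]
ft_force: [0.1, -0.2, -0.5]
width: 15.5
grasp_force: 30.0
t 26.40 pos [ 517.6 -202.5  108.7] shift [0.004 0.01  0.068] turn [0.001 0.005 0.003] F [ 0.1 -0.2 -0.5] w 15.5 g 30.0
```

```bash
python3 -m jog '[[0,0,0.03,0,0,0,0],[0,0,0.03,0,0,0,0],[0,0,0.015,0,0,0,0],[0,0,0,0,0,0,0],[0,0,0,0,0,0,0]]'; python3 -c "
from h import *
plan(518,-202.3,106,0)"
```

```text
t: 26.9
ee_pos: [517.7, -202.5, 106.2]
orientation: [2.22, 2.221, -0.0]
ft_force: [-1.8, -0.0, 4.9]
width: 15.4
grasp_force: 30.0
t 26.90 pos [ 517.7 -202.5  106.2] shift [0.006 0.008 0.004] turn [0.005 0.007 0.004] F [-1.8 -0.   4.9] w 15.4 g 30.0
```

Contact at the expected height, so the shoulder is home. Release, rise and check.

```bash
python3 -m jog '[[0,0,0,0,0,0,1],[0,0,0,0,0,0,1],[0,0,0,0,0,0,1],[0,0,0,0,0,0,1],[0,0,0,0,0,0,1],[0,0,0,0,0,0,1],[0,0,-0.2,0,0,0,1],[0,0,-0.5,0,0,0,1],[0,0,-0.7,0,0,0,1],[0,0,-0.7,0,0,0,1],[0,0,-0.6,0,0,0,1],[0,0,-0.4,0,0,0,1],[0,0,-0.2,0,0,0,1],[0,0,0,0,0,0,1],[0,0,0,0,0,0,1]]'
python3 - <<'E'
from h import *
plan(518,-202.3,106,0); T=[]
for n in("scene","side","wrist"):
    im=optics.get_image(n)[:,:,::-1]; u,v=proj(cam(n),[518,-190,80])[0].astype(int)
    w=50 if n!="wrist" else 110; u=max(w,min(640-w,u)); v=max(w,min(480-w,v))
    T.append(cv2.resize(im[v-w:v+w,u-w:u+w],(266,266),interpolation=cv2.INTER_CUBIC))
    for d in optics.masks_of("probe_red",n)[:2]:
        c=cam(n); q,J=fit(PROBE,75,[(c,d["pixels"].astype(float))],(518,-202.3,0)); print(n,d["conf"],d["extent"],q.round(1),round(J,2))
cv2.imwrite("pics/chk3.png",np.hstack(T))
E
```

```text
t: 28.4
ee_pos: [517.2, -202.3, 237.3]
orientation: [-2.221, -2.222, 0.001]
ft_force: [0.5, -0.4, -0.7]
width: 88.0
grasp_force: 0.0
t 28.40 pos [ 517.2 -202.3  237.3] shift [-0.     0.022  3.282] turn [-0.005  0.003  0.003] F [ 0.5 -0.4 -0.7] w 88.0 g 0.0
scene 0.78 [365.0, 282.9, 43.8, 10.7] [ 518.  -202.3    0. ] 1.0
scene 0.75 [313.9, 172.4, 13.9, 34.9] [ 5.159e+02 -2.032e+02  1.000e-01] 0.19
side 0.62 [341.6, 300.7, 11.4, 29.6] [ 519.  -198.7    0. ] 0.35
side 0.52 [287.6, 238.9, 27.8, 12.5] [ 518.  -202.3    0. ] 1.0
wrist 0.71 [325.4, 234.7, 26.2, 51.2] [ 518.  -202.9    0. ] 0.09
wrist 0.53 [326.6, 143.8, 182.6, 198.1] [ 5.339e+02 -1.920e+02 -2.000e-01] 0.95
```

View pics/chk3.png

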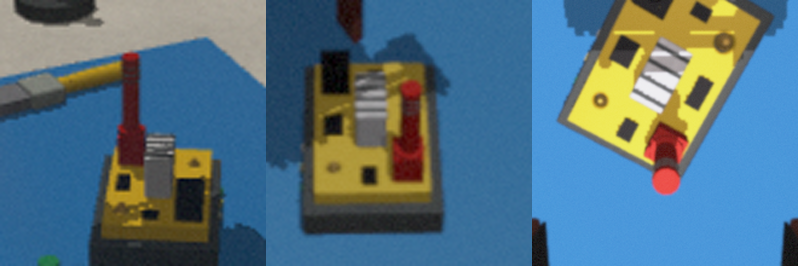

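The red probe stands upright with its collar on the red block: scene crop (131,130), side crop (408,145). The module is flat and the gripper is clear. Handing in.

```bash
python3 -c "
from workcell import ctrl
print(ctrl.close_job())"
```

```text
the job is handed in; nothing more can be done
None
```

The yellow module is seated flat on both pegs of the base, the red probe stands fully home in its red terminal, and I handed the job in at about 28.6 s; the hand-in call did not return a verdict.

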